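# Lift and slide open the test box hatch

## Task

On the steel hearing aid test box, open the chamber whose hatch has the straight bar handle: lift that hatch up out of its recess and slide it along its channels to the middle of the box, so that it lies flat on the deck midway between the two chambers, then let go. Leave the other hatch, the one with the round knob, shut in its seat.

Things in the scene. Friction and masses are not known exactly. Their poses are not given: they have to be found in the camera images.
- bar_grip (a point): Centre of the bar handle of the hatch to move: a loose aluminium plate 100 x 76 x 8 mm (x, y, z up), 0.2 to 0.35 kg, which starts shut in either seat, flush with the deck. The dark steel crossbar, 60 mm along x, 12 wide, 12 high, stands on two posts 24 mm either side of centre; pinch it from above across y. This point is 32 mm above the plate's top, 40 above its underside.
- knob_grip (a point): Centre of the round knob (dark steel, 32 mm across) of the other hatch, which must stay shut in its own seat: the same plate, this point 24 mm above the plate's top face.
- deck_mid (a point): Middle of the deck (top face of the box, 70 mm above the desk), midway between the two chambers: where the bar hatch is to end. z up, y along the channels. The two seats, each 104 x 80 mm (x, y) and 8 mm deep, have their centres 95 mm to +y and -y of this point; the deck between them is bare and level.
- test_box: Fixed steel box, origin on the desk below deck_mid, same axes; 290 mm long (y), x -65 to +105. A rail on each side runs the whole length: inner wall at x -53 and +53, 24 mm above the deck a lip 4 mm thick reaches in to 45 and keeps the hatch captive. So a hatch must rise over 8 mm to leave its seat, can rise 24 at most, and then slides only along y. Rocker switch and dial at x +84: not used.
Not all that is in view belongs to the job. What is shaped like the part that bears bar_grip but pink or red is not meant.

How it is judged:
On the way:
1. the bar hatch is lifted clear of its recess while still over its chamber (z of bar_grip in the frame of deck_mid above 0.0395 m and (y of bar_grip in the frame of deck_mid above 0.065 m or y of bar_grip in the frame of deck_mid below -0.065 m)), for 0.05 s.
At the end, for the whole second after the job is handed in: The bar hatch lies flat on the deck, its centre within 16 mm of midway between the chambers along the channels and its handle point 37 to 43.5 mm above the deck (40 when it rests there), tilted less than 0.1 rad, released; the knob hatch is still shut in its seat (y of bar_grip in the frame of deck_mid between -0.016 and 0.016 m and z of bar_grip in the frame of deck_mid between 0.037 and 0.0435 m and angle between bar_grip's own z axis and vertical below 0.1 rad and z of knob_grip in the frame of deck_mid below 0.028 m and (y of knob_grip in the frame of deck_mid above 0.085 m or y of knob_grip in the frame of deck_mid below -0.085 m)); the robot touches nothing.
It fails at once if the knob hatch is lifted or shifted by more than 10 mm (distance of knob_grip from where it was at the start of the episode above 0.01 m).
It also fails if it takes over 32 s, if anything falls off the work surface, if the arm or the gripper's body presses on something with over 40 N, if the wrist force passes 120 N, or if a joint passes its speed limit or range.

## Robot

A 6-joint arm with a two-finger parallel gripper is mounted at the origin on the work surface. World frame = base frame: x ahead of the robot, y to its left, z up, the work surface at z = 0. Lengths are in m, angles in rad, forces in N, time in s.
With the tool pointing down it reaches from about 0.25 to 0.775 m from the base axis. Payload 4 kg.
Tool frame: the origin (TCP) lies between the finger pads; the fingertips stand 11 mm ahead of it and the grasp point (between the pads) lies 8 mm behind it; z points along the fingers, y is the direction in which the jaws open and shut (so a half turn about z gives the same grasp; the last joint's range is limited). The gripper opens to 94 mm and grips with 3 to 60 N. Pads are 16 mm wide; open, the fingers measure 119 mm over their backs; the gripper's body (75 mm by 177 mm) begins 78 mm behind the grasp point.
Start: joints at [-1.407, 0.087, 1.371, -0, 1.684, -0.103], TCP at [0.145, -0.531, 0.217] pointing down, gripper open.
Joint ranges: [-3.1, 3.1], [-0.76, 2.03], [0.27, 2.55], [-1.08, 4.22], [0.17, 2.65], [-2.57, 2.57]. Speed limits (rad/s): [2.79, 2.79, 3.14, 3.14, 3.14, 3.14].

## Interface

Orientations are given as [roll, pitch, yaw] about the fixed x, y, z axes, in that order (R = Rz(yaw) Ry(pitch) Rx(roll)).
In Python, from bench import get_obs, cams, ticket gives the robot as it stands. The module is installed in compiled form; this text tells all that it offers.
- The arm moves only by the shell command python3 -m crank 'ROWS'. ROWS is JSON, a list of rows, each an object of numbers: "tx", "ty", "tz": the shift along the tool's x, y, z in cm; "twist": the turn about the tool's z in degrees; "grip": the opening, from 0 (shut) to 1 (fully open). In form: [{"tx": .., "ty": .., "tz": .., "twist": .., "grip": ..}, ...]. A call has 1 to 12 rows; each row shifts and turns the commanded pose from where the row before left it, along the tool's axes as they then stand; what a row does not reach is not made up. A row lasts 1/8 s, in which the tool goes at most 62.5 mm and 10.7 degrees, less where a joint would pass 70% of its speed; a pose out of reach is approached as far as the arm can. A call is refused whole if a number of a shift passes 6.25 or a number of a turn 10.7, either way. A call with a gripper value outside its range is refused whole. The fingers move at their own pace and stop on an object; the grip force is fixed at half the most. Time passes only in rows, so rows that do not move let the fingers close. It gives the time, the measured TCP pose, the force and the opening at its end, in the units of the state.
- get_obs(): the state, without advancing time (a new reading comes with each control period).
- cams.snapshot(name): name is "scene" or "top"; returns a dict with "frame" (420x560x3 uint8, red, green, blue), "intrinsics" (3x3 intrinsics, pixels), "R" (3x3) and "t" (3): a world point X has camera coordinates R X + t. Camera axes: x right, y down, z forward; pixel columns grow to the right and rows downward; lengths in m; the calibration is good to about 2 mm. A picture is of the moment at which its call begins. There is no depth.
- ticket.close_job(): hands the job in, once; it reports no verdict.
Trained networks look in a picture, given as the dict that the camera call returned (one of the last four; its "shot" number tells which), for a name from the list of things; names that differ only in an ending like _2 or _b are one class to them, and where a whole thing is asked for, a point or a joint stands for the part that bears it (a point fixed in the world has none). Each returns a list of dicts, best first, with "conf" (0 to 1); they miss things now and then, are a little off and sometimes report something else, mostly with a low value. They report only what shows in the picture. A call takes as long as a camera call. They do not tell look-alikes from the thing itself.
- cams.outline_of(picture, query): "region" (420x560 bool, what is visible of it) and "centre" ([column, row] in pixels, amid what is visible of it).
The state is a dict: "time": time; "joint_positions": joint angles; "qvel": joint speeds; "joint_torque": joint torques, N m; "tool_pos": TCP position; "ee_rot": TCP orientation; "wrist_force": force on the tool from outside, world axes, zero at the start; "wrist_torque": the same for the moment, N m; "width": finger opening in m.
Only numpy, scipy, OpenCV 4.12 (cv2) and the standard library are available. Lean on these libraries where they do the work, as an engineer would, in place of code of your own. Each camera call takes 0.05 s, during which the arm holds its last target.

## Working session

There is one attempt and no reset: what is moved stays moved. The work goes in short steps, Python scripts to look and compute and a shell command to move; the robot and the scene stay as the last step left them, time stands still between calls to the robot, and variables do not carry over. Pictures are saved under pics/ and viewed, and the job is handed in when it is done.

```bash
mkdir -p pics; cat > h.py <<'E'
import numpy as np, cv2
from bench import get_obs, cams, ticket
def save(p,n): cv2.imwrite('pics/'+n, cv2.cvtColor(p['frame'],cv2.COLOR_RGB2BGR))
def ray(p,uv):
    K=np.array(p['intrinsics']);R=np.array(p['R']);t=np.array(p['t'])
    d=R.T@np.linalg.solve(K,[uv[0],uv[1],1.]);o=-R.T@t
    return o,d/np.linalg.norm(d)
def atz(p,uv,z):
    o,d=ray(p,uv); return o+d*(z-o[2])/d[2]
def proj(p,X):
    c=np.array(p['R'])@np.array(X)+np.array(p['t']); q=np.array(p['intrinsics'])@c; return q[:2]/q[2]
def tri(a,ua,b,ub):
    o1,d1=ray(a,ua);o2,d2=ray(b,ub)
    s=np.linalg.lstsq(np.c_[d1,-d2],o2-o1,rcond=None)[0]
    x,y=o1+d1*s[0],o2+d2*s[1]; return (x+y)/2,np.linalg.norm(x-y)
E
python3 - <<'E'
from h import *
o=get_obs();print({k:np.round(v,3) for k,v in o.items()})
P={}
for n in ['scene','top']:
    p=cams.snapshot(n);P[n]=p;save(p,n+'0.png')
    print(n,'cam at',np.round(-np.array(p['R']).T@np.array(p['t']),3))
    for q in ['bar_grip','knob_grip','test_box']:
        for r in cams.outline_of(p,q):
            m=r['region'];ys,xs=np.nonzero(m)
            print(n,q,round(r['conf'],2),np.round(r['centre'],1),m.sum(),xs.min(),xs.max(),ys.min(),ys.max(), np.round(atz(p,r['centre'],.1),3))
E
```

```text
{'time': np.float64(0.0), 'joint_positions': array([-1.407,  0.088,  1.372, -0.   ,  1.684, -0.103]), 'qvel': array([-0.001,  0.   ,  0.   , -0.002,  0.001, -0.001]), 'joint_torque': array([-0.0000e+00, -3.4018e+01, -3.0243e+01,  7.2000e-02,  3.3000e-02,
       -0.0000e+00]), 'tool_pos': array([ 0.145, -0.53 ,  0.215]), 'ee_rot': array([-3.139, -0.   ,  0.267]), 'wrist_force': array([-0.486,  0.631,  0.29 ]), 'wrist_torque': array([-0.046,  0.033, -0.04 ]), 'width': np.float64(0.094)}
scene cam at [ 1.132 -0.505  0.73 ]
scene bar_grip 0.74 [254.3 176.4] 846 229 273 158 192 [0.484 0.113 0.1  ]
scene bar_grip 0.61 [293.6 208.6] 884 272 320 194 228 [0.618 0.087 0.1  ]
scene bar_grip 0.61 [410.7 263.5] 1592 384 431 241 289 [0.866 0.107 0.1  ]
scene bar_grip 0.57 [324.9 191.4] 962 304 350 176 209 [0.628 0.17  0.1  ]
scene knob_grip 0.83 [212.4 254.6] 1048 190 240 234 272 [ 0.596 -0.105  0.1  ]
scene test_box 0.55 [263.7 259. ] 13045 179 355 183 328 [ 0.671 -0.053  0.1  ]
top cam at [0.433 0.082 1.086]
top bar_grip 0.85 [184.  229.1] 1609 165 204 206 255 [0.547 0.249 0.1  ]
top bar_grip 0.83 [258.9 196.7] 1598 235 278 172 220 [0.615 0.103 0.1  ]
top bar_grip 0.62 [209.7 311.8] 1784 185 236 292 334 [0.388 0.194 0.1  ]
top bar_grip 0.57 [218.3 111.1] 1506 195 247 92 135 [0.792 0.189 0.1  ]
top knob_grip 0.84 [348.2 217.2] 1659 326 368 192 241 [ 0.576 -0.075  0.1  ]
top test_box 0.71 [305.4 196.7] 8618 226 378 145 255 [0.616 0.01  0.1  ]
```

View pics/scene0.png

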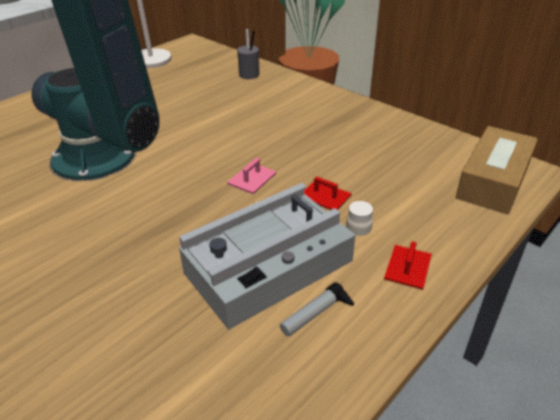

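View pics/top0.png

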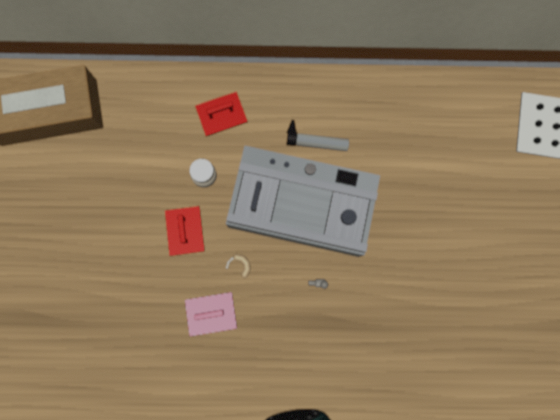

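Four things look like the bar hatch: top (259,197), (184,229), (210,312) and (218,111). Only (259,197), at scene (294,209), has a dark steel bar on a grey plate and sits in the box. The others are red or pink plates lying on the desk. I'll enlarge that one to confirm and measure the pose.

```bash
python3 - <<'E'
from h import *
a=cams.snapshot('top');b=cams.snapshot('scene')
A=cv2.resize(a['frame'][140:260,220:390],None,fx=4,fy=4,interpolation=cv2.INTER_CUBIC)
B=cv2.resize(b['frame'][180:280,175:330],None,fx=4,fy=4,interpolation=cv2.INTER_CUBIC)
save({'frame':A},'topcrop.png');save({'frame':B},'scenecrop.png')
import pickle;pickle.dump({'top':{k:np.array(a[k]) for k in['frame','intrinsics','R','t']},'scene':{k:np.array(b[k]) for k in['frame','intrinsics','R','t']}},open('p0.pkl','wb'))
# dark blobs in top
g=a['frame'].max(2)
for n,p,win in [('top',a,(150,250,225,380)),('scene',b,(180,270,180,325))]:
    y0,y1,x0,x1=win
    m=(p['frame'].max(2)[y0:y1,x0:x1]<75).astype(np.uint8)
    c,l,s,ce=cv2.connectedComponentsWithStats(m)
    for i in range(1,c):
        if s[i,4]>15:
            ys,xs=np.nonzero(l==i);rr=cv2.minAreaRect(np.c_[xs+x0,ys+y0].astype(np.float32))
            print(n,s[i,4],ce[i]+[x0,y0],rr, cv2.fitLine(np.c_[xs,ys].astype(np.float32),cv2.DIST_L2,0,.01,.01).ravel()[:2])
print(a['intrinsics'],b['intrinsics'])
E
```

```text
top 243 [346.39917695 177.36213992] ((346.41766357421875, 177.37062072753906), (19.849138259887695, 12.039641380310059), 12.52880859375) [0.9737356  0.22768192]
top 94 [255.76595745 196.53191489] ((255.77040100097656, 196.5643768310547), (3.798576593399048, 27.88711166381836), 13.392498016357422) [ 0.2309411  -0.97296774]
top 79 [347.65822785 218.17721519] ((348.1415100097656, 218.24526977539062), (9.615238189697266, 13.049251556396484), 74.05460357666016) [ 0.95025873 -0.3114617 ]
scene 154 [300.3961039 206.9025974] ((300.1153869628906, 208.076904296875), (27.457660675048828, 11.094003677368164), 33.690067291259766) [0.7800046 0.6257737]
scene 104 [218.16346154 250.84615385] ((218.27589416503906, 251.31036376953125), (9.799367904663086, 14.28382396697998), 85.2363510131836) [ 0.9984129  -0.05631787]
scene 17 [287.23529412 260.88235294] ((287.3536682128906, 260.81707763671875), (9.055386543273926, 2.6503570079803467), 6.340191841125488) [0.9975135 0.0704758]
[[501.42950275   0.         273.45285058]
 [  0.         501.42950275 208.92448849]
 [  0.           0.           1.        ]] [[517.40451311   0.         280.3797589 ]
 [  0.         517.40451311 206.89248598]
 [  0.           0.           1.        ]]
```

View pics/topcrop.png

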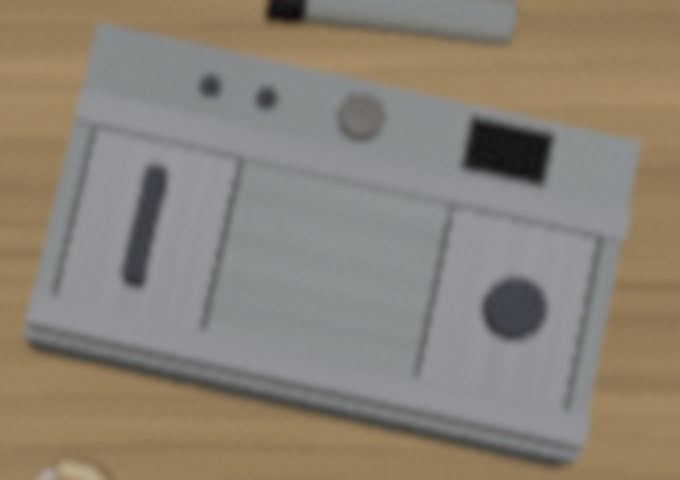

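View pics/scenecrop.png

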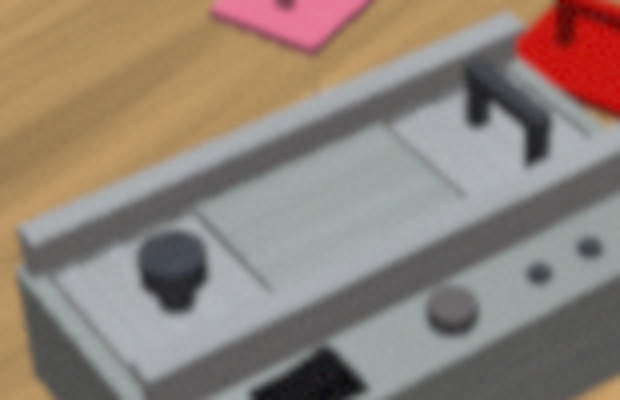

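The crops confirm it: the dark bar is at top (256,196.5) on a grey plate in the left seat, the round knob at (348.7,217) is in the right seat, and the switch side faces up in the picture. Next I'll fit the box pose.

```bash
python3 - <<'E'
from h import *
import pickle
from scipy.optimize import least_squares
P=pickle.load(open('p0.pkl','rb'));a=P['top'];b=P['scene']
c=lambda x,y:np.array([220+x/4-.375,140+y/4-.375]); s=lambda x,y:np.array([175+x/4-.375,180+y/4-.375])
# (local xyz in deck frame, pixel)
obs=[]
T=[((0,.095,.037),c(144,226)),((.030,.095,.038),c(155,166)),((-.030,.095,.038),c(133,286)),((0,-.095,.031),c(515,308)),
 ((.105,.145,0),c(97,24)),((.105,-.145,0),c(641,142)),((-.045,.055,0),c(204,328)),((.045,.055,0),c(241,158)),((-.045,-.055,0),c(417,377)),((.045,-.055,0),c(451,207)),((.045,.135,0),c(94,128)),((.045,-.135,0),c(600,238))]
S=[((-.030,.095,.038),s(478,68)),((.030,.095,.038),s(540,112)),((0,-.095,.031),s(173,245))]
def X(q,l):
    cc,ss=np.cos(q[2]),np.sin(q[2]); return np.array([q[0]+cc*l[0]-ss*l[1],q[1]+ss*l[0]+cc*l[1],.07+l[2]])
def f(q,per=False): 
    return np.concatenate([proj(a,X(q,l))-u for l,u in T]+[proj(b,X(q,l))-u for l,u in S])
r=least_squares(f,[.6,.01,-.2],loss='soft_l1')
print(r.x,np.degrees(r.x[2]));print(np.round(f(r.x).reshape(-1,2),1))
q=r.x
print('bar',X(q,(0,.095,.032)),'mid',X(q,(0,0,.032)))
o=get_obs();print(o['tool_pos'],o['ee_rot'],o['time'])
E
```

```text
[ 0.59844444  0.01576731 -0.20252926] -11.604071584475255
[[ 0.2 -1.6]
 [ 0.7 -1.1]
 [-0.4 -2.1]
 [ 0.8 -1.3]
 [-0.  -1. ]
 [ 0.1 -1.4]
 [-0.1  1.6]
 [-0.   1.9]
 [-0.6  0.8]
 [-0.5  0.9]
 [-1.   1.3]
 [ 0.3  1.3]
 [-2.2 -3.9]
 [ 1.1  0.1]
 [-0.3  1.2]]
bar [0.61755346 0.1088256  0.102     ] mid [0.59844444 0.01576731 0.102     ]
[ 0.14499933 -0.530532    0.21647594] [ 3.14156845e+00 -3.48963901e-06  2.66746263e-01] 0.5
```

```bash
python3 - <<'E'
from h import *
import pickle
from scipy.optimize import least_squares
P=pickle.load(open('p0.pkl','rb'));a=P['top'];b=P['scene']
c=lambda x,y:np.array([220+x/4-.375,140+y/4-.375]); s=lambda x,y:np.array([175+x/4-.375,180+y/4-.375])
T=[((0,.095,.038),c(144,226)),((.028,.095,.038),c(155,168)),((-.028,.095,.038),c(133,284)),((0,-.095,.031),c(515,308)),
 ((.105,.145,0),c(97,24)),((.105,-.145,0),c(641,142)),((-.045,.055,.024),c(204,328)),((.045,.055,.028),c(241,158)),((-.045,-.055,.024),c(417,377)),((.045,-.055,.028),c(451,207)),((.045,.135,.028),c(94,128)),((.045,-.135,.028),c(600,238))]
S=[((-.028,.095,.038),s(478,70)),((.028,.095,.038),s(540,112)),((0,-.095,.031),s(173,245))]
def X(q,l):
    cc,ss=np.cos(q[2]),np.sin(q[2]); return np.array([q[0]+cc*l[0]-ss*l[1],q[1]+ss*l[0]+cc*l[1],.07+l[2]])
for sc in (0,1):
    f=lambda q: np.concatenate([proj(a,X(q,l))-u for l,u in T]+([proj(b,X(q,l))-u for l,u in S] if sc else []))
    q=least_squares(f,[.6,.01,-.2],loss='soft_l1').x
    print(q,np.degrees(q[2]));print(np.round(f(q).reshape(-1,2),1).tolist())
    print('bar',X(q,(0,.095,.032)),'mid',X(q,(0,0,.032)))
E
```

```text
[ 0.59591363  0.0164589  -0.20358267] -11.664427990401459
[[-0.2, -0.5], [0.1, 0.5], [-0.6, -1.4], [0.5, -0.0], [-0.3, 0.1], [-0.2, -0.1], [-0.4, 1.2], [-0.0, 0.2], [0.4, 0.8], [1.0, -0.5], [-2.0, -0.7], [2.8, 0.2]]
bar [0.61512067 0.10949701 0.102     ] mid [0.59591363 0.0164589  0.102     ]
[ 0.5963713   0.01666353 -0.20652203] -11.832840460008917
[[-0.3, -0.8], [0.1, 0.2], [-0.7, -1.7], [0.3, -0.1], [-0.2, -0.3], [-0.2, -0.1], [-0.6, 0.9], [-0.1, -0.1], [0.2, 0.6], [0.9, -0.6], [-2.0, -1.1], [2.7, 0.2], [-2.0, -4.5], [-0.0, -0.9], [-0.8, 0.3]]
bar [0.61585172 0.10964478 0.102     ] mid [0.5963713  0.01666353 0.102     ]
```

```bash
python3 -m crank '[{"tx":0,"ty":0,"tz":0,"twist":9,"grip":1},{"tx":0,"ty":0,"tz":0,"twist":9,"grip":1},{"tx":0,"ty":0,"tz":0,"twist":9,"grip":1},{"tx":2.2,"ty":-4.8,"tz":0,"twist":0,"grip":0.6},{"tx":2.2,"ty":-4.8,"tz":0,"twist":0,"grip":0.6},{"tx":2.2,"ty":-4.8,"tz":0,"twist":0,"grip":0.6},{"tx":2.2,"ty":-4.8,"tz":0,"twist":0,"grip":0.6},{"tx":2.2,"ty":-4.8,"tz":0,"twist":0,"grip":0.6},{"tx":2.2,"ty":-4.8,"tz":0,"twist":0,"grip":0.6},{"tx":2.2,"ty":-4.8,"tz":0,"twist":0,"grip":0.6},{"tx":2.2,"ty":-4.8,"tz":0,"twist":0,"grip":0.6},{"tx":2.2,"ty":-4.8,"tz":0,"twist":0,"grip":0.6}]'
```

```text
time: 2.0
tool_pos: [0.4274, -0.1463, 0.2168]
ee_rot: [3.141, -0.001, -0.204]
wrist_force: [0.4, 0.0, -0.3]
width: 0.0566
```

```bash
python3 -m crank '[{"tx":2.2,"ty":-4.8,"tz":0,"twist":0,"grip":0.6},{"tx":2.2,"ty":-4.8,"tz":0,"twist":0,"grip":0.6},{"tx":2.2,"ty":-4.8,"tz":0,"twist":0,"grip":0.6},{"tx":2.2,"ty":-4.8,"tz":0,"twist":0,"grip":0.6},{"tx":2.2,"ty":-4.8,"tz":0,"twist":0,"grip":0.6},{"tx":2.2,"ty":-4.8,"tz":0,"twist":0,"grip":0.6},{"tx":0,"ty":0,"tz":0,"twist":0,"grip":0.6},{"tx":0,"ty":0,"tz":0,"twist":0,"grip":0.6}]'
python3 - <<'E'
from h import *
o=get_obs();p=np.array(o['tool_pos']);y=o['ee_rot'][2];print(p,o['ee_rot'],np.degrees(y),o['width'],o['time'],o['joint_positions'])
tx=np.array([np.cos(y),np.sin(y)]);ty=np.array([np.sin(y),-np.cos(y)])
d=np.array([.6155,.1095])-p[:2];print('need tx,ty cm',100*d@tx,100*d@ty)
E
```

```text
time: 3.0
tool_pos: [0.614, 0.1071, 0.2161]
ee_rot: [3.141, 0.001, -0.204]
wrist_force: [0.2, -1.0, 0.4]
width: 0.0565
[0.61401297 0.10712598 0.21614651] [ 3.14064690e+00  7.30590228e-04 -2.04286134e-01] -11.704733284694843 0.0564776372265559 3.0 [ 8.21794188e-02  2.52561151e-01  1.18138576e+00 -7.07479452e-04
  1.70861376e+00  1.85716468e+00]
need tx,ty cm 0.09744924461395739 -0.26263271284952117
```

```bash
python3 -m crank '[{"tx":0.1,"ty":-0.26,"tz":2,"twist":0,"grip":0.6},{"tx":0,"ty":0,"tz":3,"twist":0,"grip":0.6},{"tx":0,"ty":0,"tz":2,"twist":0,"grip":0.6},{"tx":0,"ty":0,"tz":1,"twist":0,"grip":0.6},{"tx":0,"ty":0,"tz":0,"twist":0,"grip":0.6}]'
python3 - <<'E'
from h import *
for n,w in [('top',(130,250,210,390)),('scene',(120,270,190,390))]:
    p=cams.snapshot(n);y0,y1,x0,x1=w
    save({'frame':cv2.resize(p['frame'][y0:y1,x0:x1],None,fx=4,fy=4,interpolation=cv2.INTER_CUBIC)},n+'1.png')
print(get_obs()['tool_pos'])
E
```

```text
time: 3.62
tool_pos: [0.6153, 0.1088, 0.1364]
ee_rot: [3.141, 0.001, -0.206]
wrist_force: [0.2, 1.1, 0.5]
width: 0.0562
[0.61630888 0.1093434  0.13788796]
```

View pics/top1.png

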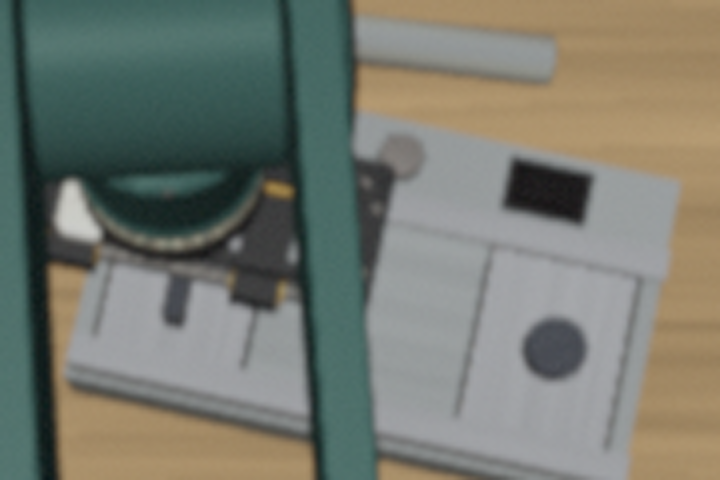

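View pics/scene1.png

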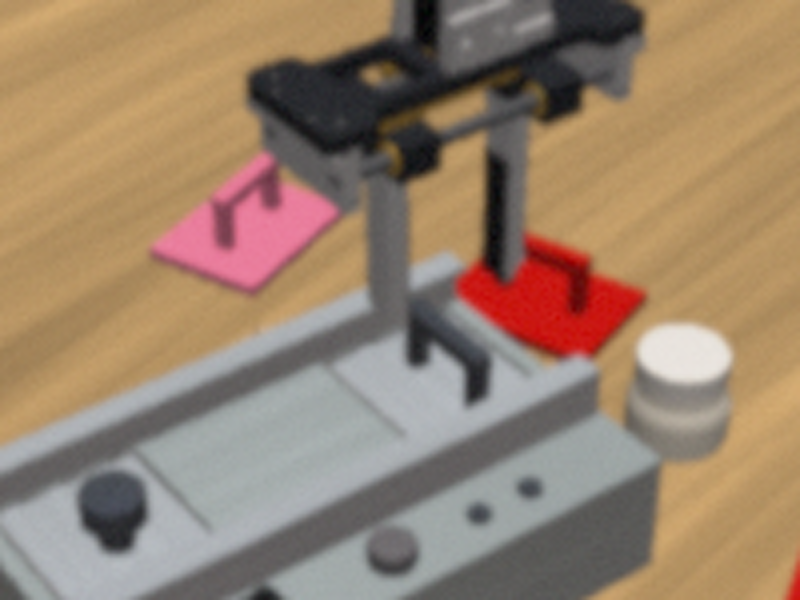

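The scene crop shows the fingertips at (390,305) and (505,275), on either side of the bar centre at (448,330). I'll descend and grip.

```bash
python3 -m crank '[{"tx":0,"ty":0,"tz":1.5,"twist":0,"grip":0.6},{"tx":0,"ty":0,"tz":1.5,"twist":0,"grip":0.6},{"tx":0,"ty":0,"tz":1.2,"twist":0,"grip":0.6},{"tx":0,"ty":0,"tz":0,"twist":0,"grip":0.6},{"tx":0,"ty":0,"tz":0,"twist":0,"grip":0.6}]'
```

```text
time: 4.35
tool_pos: [0.616, 0.1098, 0.0945]
ee_rot: [3.142, -0.0, -0.204]
wrist_force: [0.6, -0.6, 0.6]
width: 0.0563
```

```bash
python3 -m crank '[{"tx":0,"ty":0,"tz":0,"twist":0,"grip":0},{"tx":0,"ty":0,"tz":0,"twist":0,"grip":0},{"tx":0,"ty":0,"tz":0,"twist":0,"grip":0},{"tx":0,"ty":0,"tz":0,"twist":0,"grip":0},{"tx":0,"ty":0,"tz":0,"twist":0,"grip":0},{"tx":0,"ty":0,"tz":0,"twist":0,"grip":0}]'
```

```text
time: 5.1
tool_pos: [0.6158, 0.1097, 0.0945]
ee_rot: [3.141, 0.0, -0.205]
wrist_force: [-0.2, -0.5, 0.9]
width: 0.0116
```

```bash
python3 -m crank '[{"tx":0,"ty":0,"tz":-0.4,"twist":0,"grip":0},{"tx":0,"ty":0,"tz":-0.4,"twist":0,"grip":0},{"tx":0,"ty":0,"tz":-0.4,"twist":0,"grip":0},{"tx":0,"ty":0,"tz":-0.3,"twist":0,"grip":0},{"tx":0,"ty":0,"tz":0,"twist":0,"grip":0},{"tx":0,"ty":0,"tz":0,"twist":0,"grip":0}]'
python3 - <<'E'
from h import *
for n,w in [('top',(130,250,210,390)),('scene',(120,270,190,390))]:
    p=cams.snapshot(n);y0,y1,x0,x1=w
    save({'frame':cv2.resize(p['frame'][y0:y1,x0:x1],None,fx=4,fy=4,interpolation=cv2.INTER_CUBIC)},n+'2.png')
print(get_obs()['tool_pos'],get_obs()['wrist_torque'],get_obs()['wrist_force'])
E
```

```text
time: 5.85
tool_pos: [0.6157, 0.1098, 0.1094]
ee_rot: [3.141, 0.0, -0.204]
wrist_force: [0.6, 0.2, -3.2]
width: 0.0117
[0.61567099 0.10977982 0.1092235 ] [0.05927755 0.02017871 0.00806671] [ 0.2821109  -0.01035312 -2.93487426]
```

View pics/scene2.png

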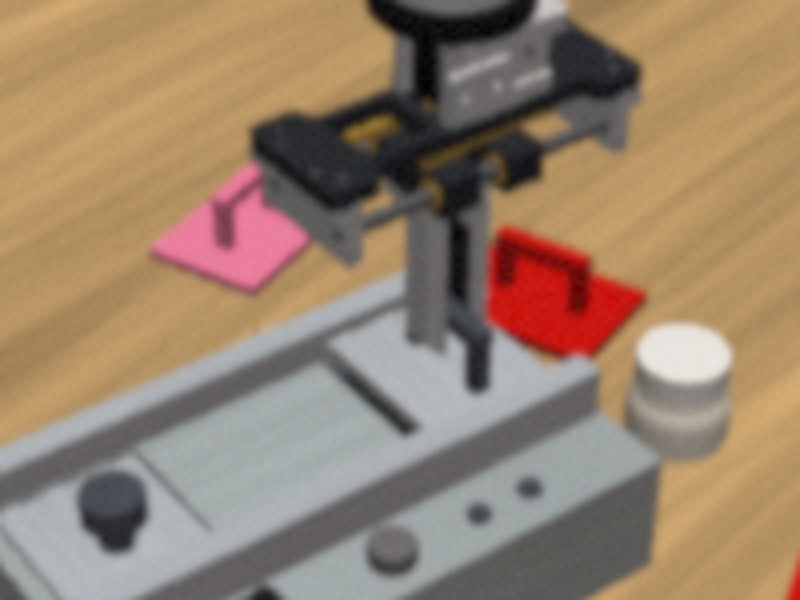

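The hatch is up: the dark gap at its seat edge, around (375,395), shows clearly, and the wrist carries about 3 N. I'll slide it along tool +y, which is box -y.

```bash
python3 -m crank '[{"tx":0,"ty":0.6,"tz":0,"twist":0,"grip":0},{"tx":0,"ty":1.2,"tz":0,"twist":0,"grip":0},{"tx":0,"ty":1.2,"tz":0,"twist":0,"grip":0},{"tx":0,"ty":1.2,"tz":0,"twist":0,"grip":0},{"tx":0,"ty":1.2,"tz":0,"twist":0,"grip":0},{"tx":0,"ty":1.2,"tz":0,"twist":0,"grip":0},{"tx":0,"ty":1.2,"tz":0,"twist":0,"grip":0},{"tx":0,"ty":1.2,"tz":0,"twist":0,"grip":0},{"tx":0,"ty":0.5,"tz":0,"twist":0,"grip":0},{"tx":0,"ty":0,"tz":0,"twist":0,"grip":0},{"tx":0,"ty":0,"tz":0,"twist":0,"grip":0}]'
python3 - <<'E'
from h import *
for n,w in [('top',(130,250,210,390)),('scene',(120,270,190,390))]:
    p=cams.snapshot(n);y0,y1,x0,x1=w
    save({'frame':cv2.resize(p['frame'][y0:y1,x0:x1],None,fx=4,fy=4,interpolation=cv2.INTER_CUBIC)},n+'3.png')
o=get_obs();print(o['tool_pos'],o['wrist_torque'],o['wrist_force'],o['width'])
d=np.array(o['tool_pos'])[:2]-[.596,.0166];y=-.2042;print('err box x,y mm',1e3*(d@[np.cos(y),np.sin(y)]),1e3*(d@[-np.sin(y),np.cos(y)]))
E
```

```text
time: 7.32
tool_pos: [0.5966, 0.0171, 0.1094]
ee_rot: [-3.141, -0.0, -0.204]
wrist_force: [-0.1, 0.2, -2.8]
width: 0.0116
[0.59658219 0.01719987 0.10945052] [ 0.01370092 -0.01428737 -0.00190639] [ 0.51060807  0.34146914 -3.20133533] 0.012124509501664455
err box x,y mm 0.44844670047590435 0.7054661161732272
```

View pics/scene3.png

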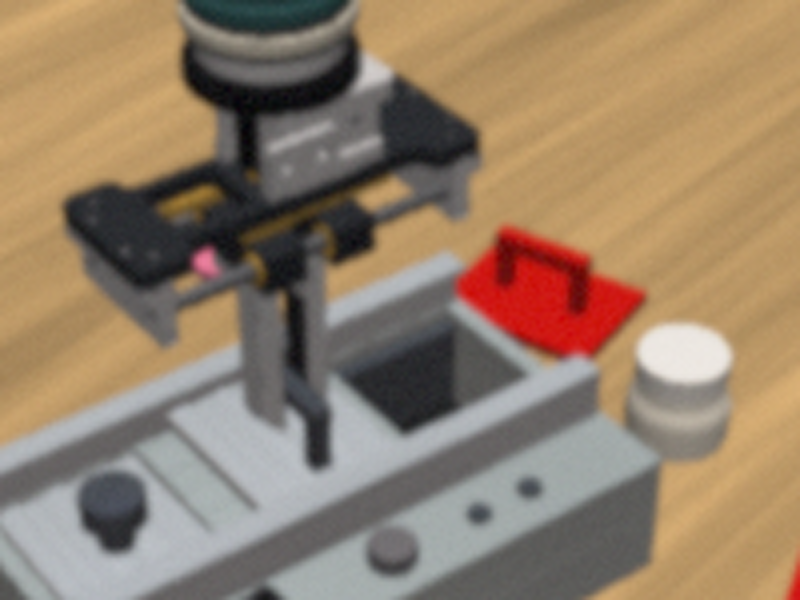

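The hatch is midway: the left chamber is open, and a strip of bare deck remains between the plate and the knob hatch. I'll lower it about 7 mm onto the deck.

```bash
python3 -m crank '[{"tx":0,"ty":0,"tz":0.3,"twist":0,"grip":0},{"tx":0,"ty":0,"tz":0.3,"twist":0,"grip":0},{"tx":0,"ty":0,"tz":0.1,"twist":0,"grip":0},{"tx":0,"ty":0,"tz":0,"twist":0,"grip":0},{"tx":0,"ty":0,"tz":0,"twist":0,"grip":0}]'
```

```text
time: 8.05
tool_pos: [0.5965, 0.0168, 0.1025]
ee_rot: [-3.142, -0.0, -0.204]
wrist_force: [-0.8, 0.6, -1.4]
width: 0.0116
```

```bash
python3 -m crank '[{"tx":0,"ty":0,"tz":0.05,"twist":0,"grip":0},{"tx":0,"ty":0,"tz":0,"twist":0,"grip":0.5},{"tx":0,"ty":0,"tz":0,"twist":0,"grip":0.5},{"tx":0,"ty":0,"tz":0,"twist":0,"grip":0.5},{"tx":0,"ty":0,"tz":0,"twist":0,"grip":0.5},{"tx":0,"ty":0,"tz":0,"twist":0,"grip":0.5}]'
```

```text
time: 8.8
tool_pos: [0.5966, 0.0168, 0.102]
ee_rot: [3.142, -0.0, -0.204]
wrist_force: [-0.2, 0.8, -0.7]
width: 0.0468
```

```bash
python3 -m crank '[{"tx":0,"ty":0,"tz":-1,"twist":0,"grip":0.5},{"tx":0,"ty":0,"tz":-2,"twist":0,"grip":0.5},{"tx":0,"ty":0,"tz":-4,"twist":0,"grip":0.5},{"tx":0,"ty":0,"tz":-4,"twist":0,"grip":0.5},{"tx":-4,"ty":0,"tz":-2,"twist":0,"grip":0.5},{"tx":-5,"ty":0,"tz":0,"twist":0,"grip":0.5},{"tx":-5,"ty":0,"tz":0,"twist":0,"grip":0.5},{"tx":-5,"ty":0,"tz":0,"twist":0,"grip":0.5},{"tx":-3,"ty":0,"tz":0,"twist":0,"grip":0.5},{"tx":0,"ty":0,"tz":0,"twist":0,"grip":0.5},{"tx":0,"ty":0,"tz":0,"twist":0,"grip":0.5}]'
python3 - <<'E'
from h import *
for n,w in [('top',(130,250,210,390)),('scene',(170,290,170,350))]:
    p=cams.snapshot(n);y0,y1,x0,x1=w
    print(n,[(q,r['conf'],r['centre']) for q in ('bar_grip','knob_grip') for r in cams.outline_of(p,q)])
    if n=='top':
        print('pred bar',proj(p,[.596,.0166,.116]))
    else: print('pred bar',proj(p,[.596,.0166,.116]))
    save({'frame':cv2.resize(p['frame'][y0:y1,x0:x1],None,fx=4,fy=4,interpolation=cv2.INTER_CUBIC)},n+'4.png')
E
```

```text
time: 10.18
tool_pos: [0.3819, 0.0613, 0.2326]
ee_rot: [-3.141, -0.002, -0.205]
wrist_force: [-0.2, -1.0, -0.5]
width: 0.047
top [('bar_grip', 0.9, [301.4, 207.7]), ('bar_grip', 0.88, [222.4, 112.1]), ('bar_grip', 0.85, [184.6, 231.1]), ('bar_grip', 0.63, [202.1, 313.9]), ('knob_grip', 0.76, [348.6, 216.8])]
pred bar [302.49664342 205.12960863]
scene [('bar_grip', 0.97, [325.8, 190.5]), ('bar_grip', 0.91, [258.5, 228.6]), ('bar_grip', 0.79, [408.0, 265.2]), ('bar_grip', 0.69, [253.4, 177.4]), ('knob_grip', 0.74, [214.4, 255.3])]
pred bar [260.25630435 214.69799475]
```

View pics/scene4.png

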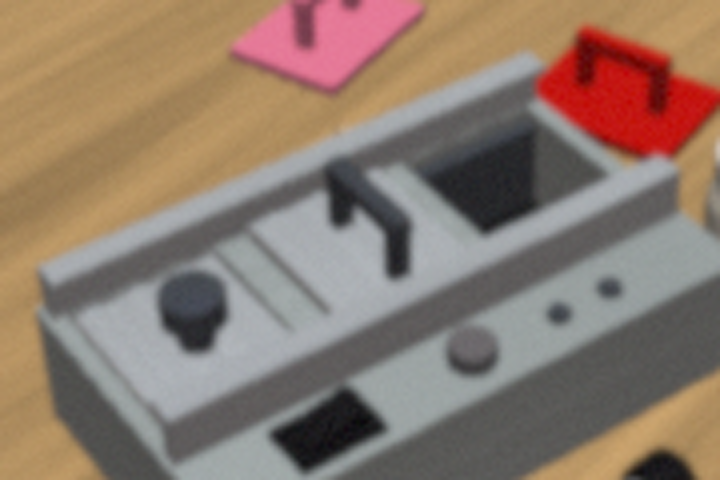

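View pics/top4.png

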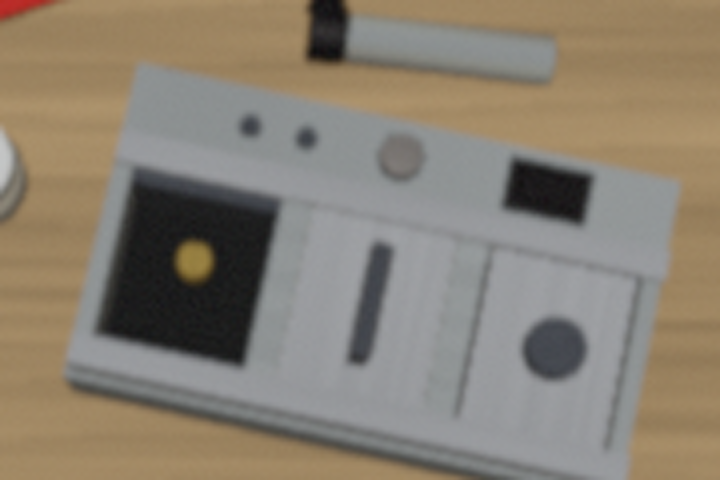

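The bar is at top (302.3,205.4), against a predicted (302.5,205.1). The strips of bare deck on either side are about equal, the plate looks flat, and the knob at (348.6,216.8) has not moved. The robot is clear, so I'm handing in.

```bash
python3 -c "
from bench import ticket;print(ticket.close_job())"
```

```text
the job is handed in; nothing more can be done
None
```

I opened the bar-handle chamber and left its hatch lying flat on the deck, midway between the two chambers. I handed the job in at about 10.3 s of the 32 s; no verdict was reported.

- **What I did:** I found the dark bar hatch in the box's left (+y) seat, as against the red and pink look-alikes on the desk. I pinched the bar across y, lifted it 15 mm, and slid it 95 mm to the middle. Then I lowered it, let go and drew the arm well clear.
- **Bar hatch:** In the last top picture the bar is within about 0.5 px (1 mm) of the predicted middle. The strips of bare deck on both sides look about equal, and the plate looks flat.
- **Knob hatch:** It is still shut, with the knob within 0.5 px of where it started in the top picture. In the scene picture it reads about 2 px off, which is about the network's usual error.
- **Robot:** The wrist force at the end was about 1 N, which is sensor noise.
- **Disagreements:**
  - One bar end in the scene picture missed my pose fit by about 5 px, probably from how I picked the point by eye. The grasp closed on the bar all the same.
  - The network's centre for the bar hatch in the last scene picture, (258.5,228.6), is not comparable with the predicted bar top, (260,215), because it marks the whole hatch.

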